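Refit the volume knob of the kitchen radio and hold it pressed

ROBOT

A 6-joint arm with a two-finger parallel gripper is mounted at the origin on the work surface. World frame = base frame: x ahead of the robot, y to its left, z up, the work surface at z = 0. Lengths are in m, angles in rad, forces in N, time in s.
With the tool pointing down it reaches from about 0.425 to 0.95 m from the base axis. Payload 3.5 kg.
Tool frame: the origin (TCP) lies between the finger pads; the fingertips stand 17 mm ahead of it and the grasp point (between the pads) lies 2 mm behind it (ctrl.tip_reach is the distance from the TCP to the fingertips, in m); z points along the fingers, y is the direction in which the jaws open and shut (so a half turn about z gives the same grasp; the last joint's range is limited). The gripper opens to 85 mm and grips with 20 to 120 N. Pads are 22 mm wide; open, the fingers measure 114 mm over their backs; the gripper's body (76 mm by 85 mm) begins 54 mm behind the grasp point. The pads swing forward as they close: fully open they stand 13 mm farther back than shut.
Start: joints at [-1.342, 0.286, 1.577, -0, 1.279, -0.15], TCP at [0.25, -0.627, 0.248] pointing down, gripper open.
Joint ranges: [-2.77, 2.77], [-0.9, 2.22], [0.21, 2.48], [-1.53, 4.67], [0.24, 2.81], [-2.84, 2.84]. Speed limits (rad/s): [2.79, 2.79, 3.14, 3.14, 3.14, 3.14].

INTERFACE

Orientations are given as a unit quaternion [x, y, z, w].
In Python, from plant import monitor, imaging, workorder, ctrl gives the robot as it stands.
- The arm moves only by the tool send_rows, never from a script. Its argument "rows" is a list of rows, each a list of 4 numbers: the shift along the world's x, y, z normalised to -1 to 1, where 1 is 0.3 m, then the turn about the world's z normalised to -1 to 1, where 1 is 360 degrees. A call has 1 to 20 rows; each row is the pose to reach, as a shift and turn from the pose commanded when the call began, turning the shorter way round; what a row does not reach only later rows make up. A row lasts 1/8 s, in which the tool goes at most 62.5 mm and 10.7 degrees, less where a joint would pass 70% of its speed; a pose out of reach is approached as far as the arm can. A call with a number of a shift or a turn outside -1 to 1 is refused whole. A call with a gripper value outside its range is refused whole. "jaw" is the closure, from 0 (fully open) to 1 (shut), set as the call begins (left out, the last holds). The fingers move at their own pace and stop on an object; "newtons" is the grip in N (left out, the last holds). Time passes only in rows, so rows that repeat a pose let the fingers close. It gives the time, the measured TCP pose, the force and the opening at its end, in the units of the state.
- monitor.get_state(): the state, without advancing time (a new reading comes with each control period).
- imaging.read_camera(name): name is "scene" or "top" or "wrist"; returns the picture (480x640x3 uint8, red, green, blue); there is no depth.
- imaging.calibration(name): a dict with "intrinsics" (3x3 intrinsics, pixels), "dist_coeffs" ([k1, k2, p1, p2, k3] as OpenCV has them; the pictures are not rectified), "cam_to_world" (4x4, takes a point from camera to world coordinates). Camera axes: x right, y up, looking along -z (the intrinsics and any distortion apply to the point x, -y, -z); pixel columns grow to the right and rows downward; lengths in m; the calibration is good to about 2 mm. A picture is of the moment at which its call begins: read the wrist's pose just before it. calibration takes no time and is no camera call; for the wrist camera it gives the pose at the moment of the call.
- workorder.sign_off(): hands the job in, once; it reports no verdict.
The state is a dict: "time": time; "qpos": joint angles; "dq": joint speeds; "joint_efforts": joint torques, N m; "eef_pos": TCP position; "tcp_rot": TCP orientation; "contact_force": force on the tool from outside, world axes, zero at the start; "wrist_torque": the same for the moment, N m; "opening": opening from 0.0 (shut) to 1.0 (fully open).
Only numpy, scipy, OpenCV 4.12 (cv2) and the standard library are available. Lean on these libraries where they do the work, as an engineer would, in place of code of your own. Each camera call takes 0.05 s, during which the arm holds its last target.

TASK

Swing the radio's carry handle back, clear of the controls, until it clicks into its rear stop. Then take the loose volume knob from the white dish, turn it so that the flat in its bore matches the flat of the bare D-shaped spindle, push it fully home on the spindle, and keep it pressed right down as you would to switch the radio on: finish while still holding it pressed. Leave the handle back and the other kitchen things where they stand.

Things in the scene. Friction and masses are not known exactly. Their poses are not given: they have to be found in the camera images.
- radio: Portable radio, fast on the counter: wooden cabinet 130 mm deep, 240 mm wide; flat grey control panel on top, 120 mm above the counter, with the bare volume spindle at its front left as the robot sees it. Origin at the centre of its underside; x to its back, y to its left.
- handle_bar (a point): Middle of the grip bar of the carry handle: ivory round bar 14 mm thick, 262 mm long across the radio, on steel arms 99 mm long hinged at the cabinet's sides. Its axes turn with the handle; y runs along the bar. Folded forward, the bar is 55 mm above the control panel, right over the bare spindle.
- handle_hinge (a point): Middle of the handle's hinge axis, inside the radio, 20 mm below the control panel. x: to the radio's back (away from the robot), y: to its left along the hinge, z up. Spindle axis: 65 mm in front, 75 mm left of it. Fitted tuning knob: 65 mm in front, 75 mm right, 38 mm wide, top 34 mm above the panel; flat keys between.
- handle (a joint): Swing of the handle, rad: 0 = folded forward (bar 65 mm in front of the hinge axis, 75 mm above it), growing as it swings up and back; 1.6 = rear stop (bar 77 mm behind the axis, 63 mm above it). Takes 2 to 4 N at the bar; left half-way it stays or eases back a little; past about 1.4 an over-centre spring clicks it to the rear stop and keeps it there.
- spindle_tip (a point): Centre of the tip of the bare, pale, upright D-shaped spindle of the volume control. Round, 10 mm in diameter, with one flat 1.5 mm from its axis; it stands 24 mm above the panel and its last 3 mm are chamfered. x axis: the way the flat faces; z up along the spindle. The spindle turns stiffly (25 mN m) and can be pressed down.
- push (a joint): How far the spindle is pressed down, m: 0 = up, 0.004 = right down. A spring pushes back with 3.3 N at first and 7.7 N when right down.
- knob_center (a point): Centre of the loose black volume knob, upright in the dish: 32 mm high, upper half 38 mm across (grip here), lower half 36; 25 to 50 g. D bore from below, 16 mm deep (ends at this point), 0.6 mm wider than the spindle all round. x: side of the bore's flat, under the white line on top. Fully home, this point meets spindle_tip, x axes agree, underside 8 mm above the panel; it slides on freely.
- knob_pointer (a point): Outer end of the white pointer line on the knob's top, 17.5 mm from the knob's axis, on the side of the bore's flat.
- dish: Small round white ceramic dish, 132 mm across, floor 6 mm thick, rim 15 mm high; origin at the centre of its underside. Holds the knob near its middle.
- tumbler: Empty steel tumbler, 72 mm across the mouth, 100 mm high; origin at the centre of its underside. Leave it.
- pepper_grinder: Push-button pepper grinder, clear acrylic and steel, 54 mm across, 146 mm high; origin at the centre of its underside. Leave it.
- turner: Flat bamboo turner lying on the counter, 295 mm long, blade 60 mm wide, 6 mm thick; blade towards its x axis. Leave it.
- dabba: Round steel container with a lid, 94 mm across, 95 mm high; origin at the centre of its underside. Leave it.

How it is judged:
By the outcome, as a careful person would: the job done as asked, in the order asked, and still so for the second after the job is handed in, while the arm keeps its last pose, push and grip.
It also fails if it takes over 58 s, if anything falls off the work surface, if the arm or the gripper's body presses on something with over 40 N, if the wrist force passes 120 N, or if a joint passes its speed limit or range.

## Working session

There is one attempt and no reset: what is moved stays moved. The work goes in short steps, Python scripts to look and compute and a tool call to move; the robot and the scene stay as the last step left them, time stands still between calls to the robot, and variables do not carry over. Pictures are saved under pics/ and viewed, and the job is handed in when it is done.

Besides the shell and the picture viewer there is one more tool, called after ">>>" as a command line: name --pt "numbers of a row" for each row, then --argument value for the rest. send_rows: Moves the arm, as the interface text tells. Scaled input: -1 to 1 covers 0.3 m each way for a shift and 360 degrees each way for a turn. Its arguments: {"type":"object","properties":{"rows":{"type":"array"},"jaw":{"type":"number"},"newtons":{"type":"number"}},"required":["rows"]}

```bash
ls; mkdir -p pics
cat > h.py <<'E'
import numpy as np,cv2
from plant import monitor,imaging,workorder,ctrl
def shot(n,f):
    c=imaging.calibration(n); im=imaging.read_camera(n); cv2.imwrite(f'pics/{f}.png',cv2.cvtColor(im,cv2.COLOR_RGB2BGR)); 
    np.save(f'pics/{f}.npy',np.array(c['cam_to_world'])); return im,c
def ray(c,px):
    K=np.array(c['intrinsics'],float);d=np.array(c['dist_coeffs'],float);T=np.array(c['cam_to_world'])
    p=cv2.undistortPoints(np.array(px,float).reshape(-1,1,2),K,d).reshape(-1,2)
    v=np.c_[p[:,0],-p[:,1],-np.ones(len(p))]@T[:3,:3].T
    return T[:3,3],v
def plane(c,px,z):
    o,v=ray(c,px); return o+v*((z-o[2])/v[:,2])[:,None]
def proj(c,P):
    K=np.array(c['intrinsics'],float);d=np.array(c['dist_coeffs'],float);T=np.array(c['cam_to_world'])
    q=(np.atleast_2d(P)-T[:3,3])@T[:3,:3]; q=q*[1,-1,-1]
    return cv2.projectPoints(q,np.zeros(3),np.zeros(3),K,d)[0].reshape(-1,2)
def tri(obs):
    A=np.zeros((3,3));b=np.zeros(3)
    for c,px in obs:
        o,v=ray(c,px);v=v[0]/np.linalg.norm(v[0]);M=np.eye(3)-np.outer(v,v);A+=M;b+=M@o
    return np.linalg.solve(A,b)
E
python3 - <<'E'
from h import *
for n in['scene','top','wrist']:
    im,c=shot(n,n+'0'); print(n,np.round(c['cam_to_world'],3).tolist(),np.round(c['intrinsics'],1).tolist(),c['dist_coeffs'])
s=monitor.get_state();print(s)
E
```

```text
pics
scene [[-0.486, -0.706, 0.515, 1.195], [0.874, -0.386, 0.296, 0.281], [-0.01, 0.594, 0.804, 1.123], [0.0, 0.0, 0.0, 1.0]] [[619.1, 0.0, 307.9], [0.0, 619.1, 236.9], [0.0, 0.0, 1.0]] [0.02749837 0.         0.         0.         0.        ]
top [[-0.028, 0.998, -0.052, 0.492], [-1.0, -0.028, 0.003, -0.092], [0.001, 0.052, 0.999, 1.354], [0.0, 0.0, 0.0, 1.0]] [[489.3, 0.0, 319.3], [0.0, 489.3, 245.6], [0.0, 0.0, 1.0]] [-0.09702006  0.          0.          0.          0.        ]
wrist [[0.369, 0.887, 0.278, 0.319], [-0.929, 0.353, 0.108, -0.599], [-0.003, -0.299, 0.954, 0.373], [0.0, 0.0, 0.0, 1.0]] [[367.0, 0.0, 312.2], [0.0, 367.0, 238.9], [0.0, 0.0, 1.0]] [-0.00052038  0.          0.          0.          0.        ]
{'time': 0.15, 'qpos': array([-1.34202342e+00,  2.86999722e-01,  1.57782431e+00, -2.83350393e-06,
        1.27858212e+00, -1.50016260e-01]), 'dq': array([-0.0008154 , -0.0037461 , -0.00451675,  0.00191547, -0.00087702,
        0.00078543]), 'joint_efforts': array([ 1.37977444e-03, -4.06599391e+01, -2.93142343e+01, -5.15973943e-05,
        3.94859846e-03, -1.48669983e-05]), 'eef_pos': array([ 0.24952132, -0.62668298,  0.24724874]), 'tcp_rot': array([ 9.82117912e-01,  1.88264664e-01, -3.70523263e-05, -9.05993318e-04]), 'contact_force': array([ 0.09325252, -0.03327792,  0.22402896]), 'wrist_torque': array([ 0.06051464, -0.01341855, -0.02793989]), 'opening': 1.0040639191221599}
```

View pics/scene0.png

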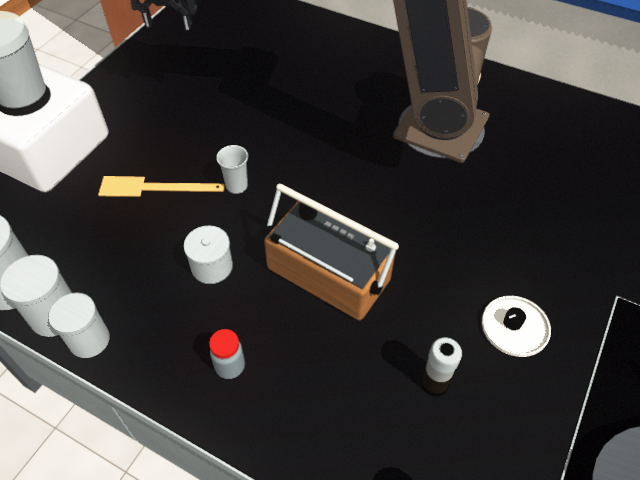

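View pics/top0.png

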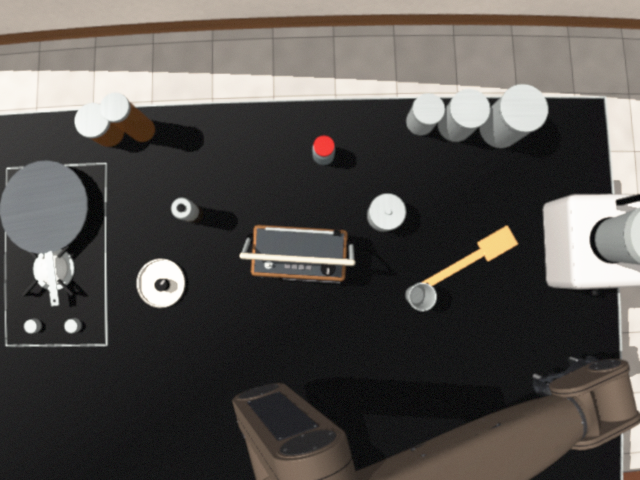

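View pics/wrist0.png

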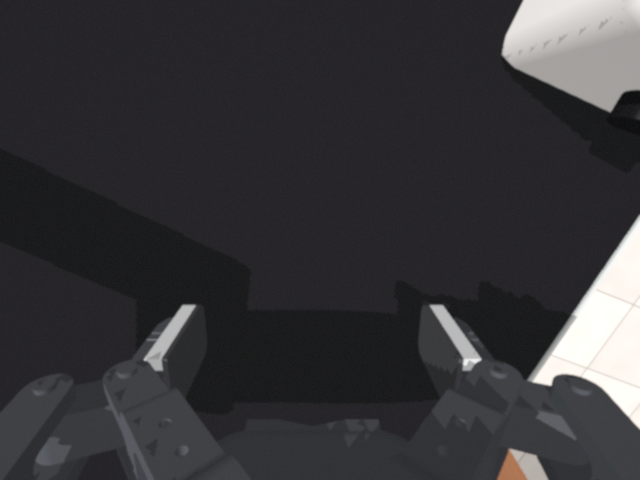

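Run:
```python
import cv2
t=cv2.imread('pics/top0.png');s=cv2.imread('pics/scene0.png')
a=cv2.resize(t[215:295,225:365],None,fx=5.7,fy=5.7,interpolation=cv2.INTER_CUBIC);cv2.imwrite('pics/tc.png',a)
b=cv2.resize(s[170:320,255:410],None,fx=4,fy=4,interpolation=cv2.INTER_CUBIC);cv2.imwrite('pics/sc.png',b)
k=cv2.resize(t[250:315,130:195],None,fx=6,fy=6,interpolation=cv2.INTER_CUBIC)
k2=cv2.resize(s[290:360,475:555],None,fx=5,fy=5,interpolation=cv2.INTER_CUBIC);k2=k2[:350];k=k[:350]
cv2.imwrite('pics/kc.png',cv2.hconcat([k,k2]))
```

```text
(no output)
```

View pics/tc.png

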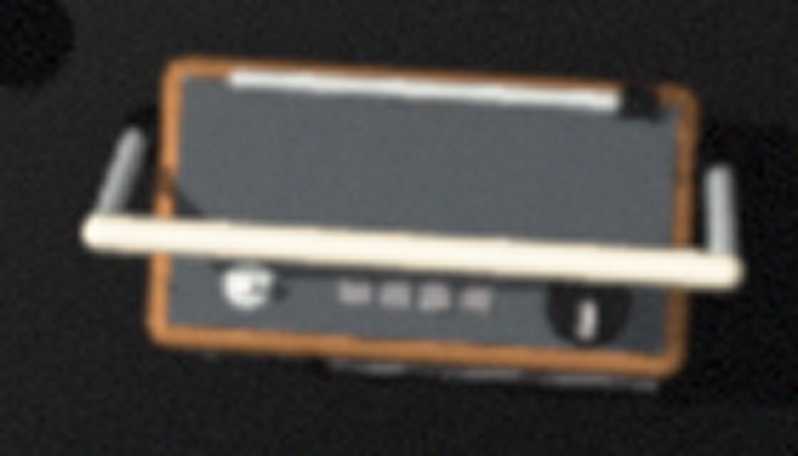

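View pics/sc.png

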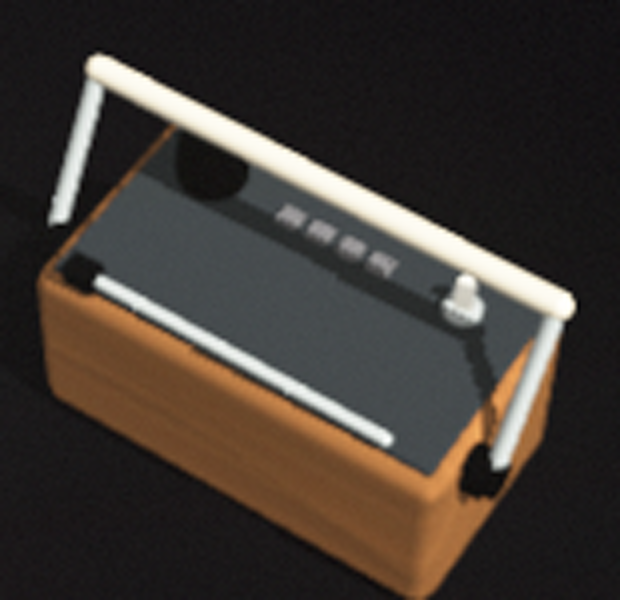

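View pics/kc.png

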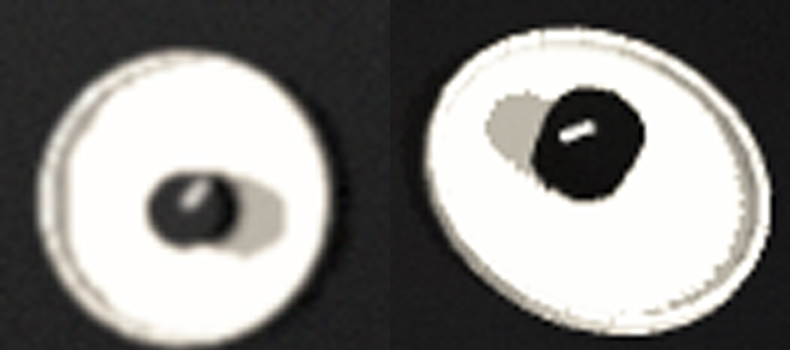

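```bash
cat > g.py <<'E'
from h import *
ct=imaging.calibration('top');cs=imaging.calibration('scene')
T=lambda x,y,f=5.7,ox=225,oy=215:(x/f+ox-.4,y/f+oy-.4)
S=lambda x,y,f=4,ox=255,oy=170:(x/f+ox-.4,y/f+oy-.4)
E
python3 - <<'E'
from g import *
L=tri([(ct,T(90,232)),(cs,S(568,304))]);R=tri([(ct,T(735,271)),(cs,S(95,69))])
print('bar',L,R,np.linalg.norm(L-R)); d=L-R;print('yaw',np.degrees(np.arctan2(-d[0],d[1])))
P=plane(ct,[T(170,62),T(695,92),T(683,375),T(152,345)],.12);print(P,P.mean(0))
for i in range(4):print(np.linalg.norm(P[i]-P[i-1]),end=' ')
P=plane(cs,[S(425,490),S(42,275)],.12);print('scene back corners',P)
print('tip',tri([(ct,T(248,287)),(cs,S(466,282))]))
K=lambda x,y:(x/6+130-.4,y/6+250-.4);K2=lambda x,y:(x/5+475-.4,y/5+290-.4)
X=lambda x,y:K2(x-390,y)
print('dish',plane(ct,[K(38,197),K(333,197),K(185,48),K(185,348)],.015))
print('ptr top',plane(ct,[K(186,207),K(207,182)],.038),'sc',plane(cs,[X(592,127),X(563,136)],.038))
for z,n in((.038,'top'),):
  print('knob scene top',plane(cs,[X(545,125),X(643,125),X(590,88)],.038))
  print('knob top',plane(ct,[K(150,205),K(235,210),K(190,245),K(190,172)],.038))
E
```

```text
bar [0.53551116 0.092927   0.19012104] [ 0.51181597 -0.17639313  0.18324537] 0.2704478982482669
yaw -5.028021241135635
[[ 0.61242996  0.06759552  0.12      ]
 [ 0.59256505 -0.16532494  0.12      ]
 [ 0.46738645 -0.15621585  0.12      ]
 [ 0.48700463  0.07822574  0.12      ]] [ 0.53984652 -0.04392988  0.12      ]
0.12587500494543605 0.23376602789674145 0.1255095935299093 0.23526099081307025 scene back corners [[ 0.61744903  0.06344096  0.12      ]
 [ 0.59667669 -0.16101862  0.12      ]]
tip [0.51136623 0.03284267 0.13886915]
dish [[0.47424381 0.41455808 0.015     ]
 [0.47108337 0.27606574 0.015     ]
 [0.54121579 0.34424361 0.015     ]
 [0.40345648 0.34639722 0.015     ]]
ptr top [[0.46850694 0.33730064 0.038     ]
 [0.47956255 0.3274442  0.038     ]] sc [[0.47099637 0.335862   0.038     ]
 [0.48040784 0.32717741 0.038     ]]
knob scene top [[0.47904396 0.31942515 0.038     ]
 [0.46045198 0.35309239 0.038     ]
 [0.45421211 0.32965839 0.038     ]]
knob top [[0.46978408 0.35391012 0.038     ]
 [0.46664182 0.31476192 0.038     ]
 [0.4513313  0.33573592 0.038     ]
 [0.48425789 0.33521136 0.038     ]]
```

>>> send_rows --pt "0.2 0.2 0 -0.03" --pt "0.33 0.4 0 -0.06" --pt "0.43 0.6 0 -0.074" --pt "0.5 0.8 0 -0.074" --pt "0.5 1 0 -0.074" --pt "0.5 1 0 -0.074" --pt "0.5 1 0 -0.074" --jaw 1 --newtons 40

```text
time: 1.02
eef_pos: [0.3999, -0.325, 0.2481]
tcp_rot: [0.999, -0.041, -0.0, -0.0]
contact_force: [-0.3, -0.5, -0.0]
opening: 0.001
```

```bash
python3 -c "
from h import *
print(ctrl.tip_reach, [a for a in dir(ctrl) if a[0]!='_'])"
```

```text
0.017 ['Unreachable', 'tip_reach']
```

>>> send_rows --pt "0.06 0.2 0 0" --pt "0.1 0.4 0 0" --pt "0.117 0.6 0 0" --pt "0.117 0.8 0 0" --pt "0.117 0.93 0 0" --pt "0.117 0.93 -0.1 0" --pt "0.117 0.93 -0.2 0" --pt "0.117 0.93 -0.27 0" --pt "0.117 0.93 -0.27 0"

```text
time: 2.15
eef_pos: [0.4339, -0.0486, 0.1656]
tcp_rot: [0.999, -0.044, -0.002, -0.0]
contact_force: [-0.0, -0.6, 0.8]
opening: 0.001
```

```bash
python3 -c "
from h import *
shot('scene','s1');shot('wrist','w1')"
```

```text
(no output)
```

View pics/s1.png

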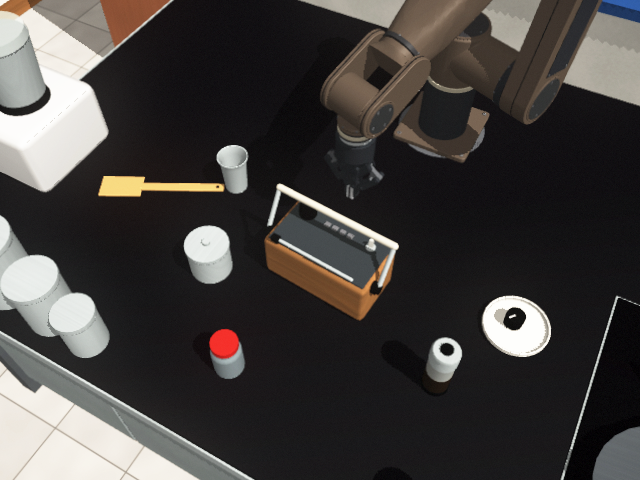

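View pics/w1.png

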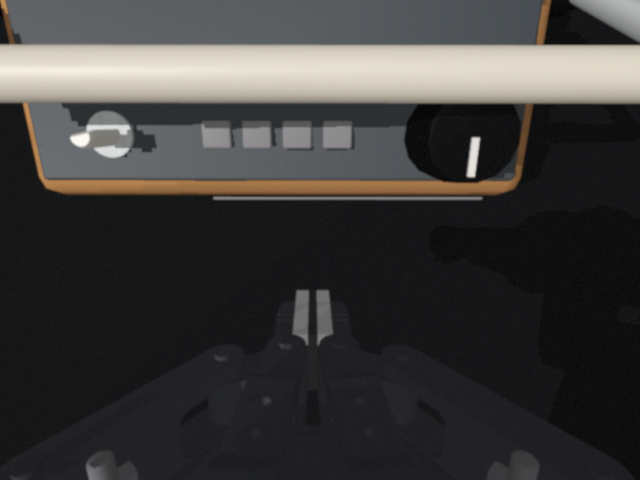

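>>> send_rows --pt "0.1 -0.009 0 0" --pt "0.17 -0.015 0 0" --pt "0.22 -0.02 0 0" --pt "0.26 -0.023 0 0" --pt "0.3 -0.026 0 0" --pt "0.34 -0.03 0 0" --pt "0.38 -0.033 0 0" --pt "0.42 -0.036 0 0" --pt "0.46 -0.04 0 0" --pt "0.5 -0.043 0 0" --pt "0.54 -0.047 0 0" --pt "0.57 -0.05 0 0"

```text
time: 3.75
eef_pos: [0.6069, -0.0632, 0.1675]
tcp_rot: [0.999, -0.043, 0.001, 0.0]
contact_force: [-1.8, 0.2, -0.8]
opening: -0.002
```

```bash
python3 -c "
from h import *
shot('scene','s2')"
```

```text
(no output)
```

View pics/s2.png

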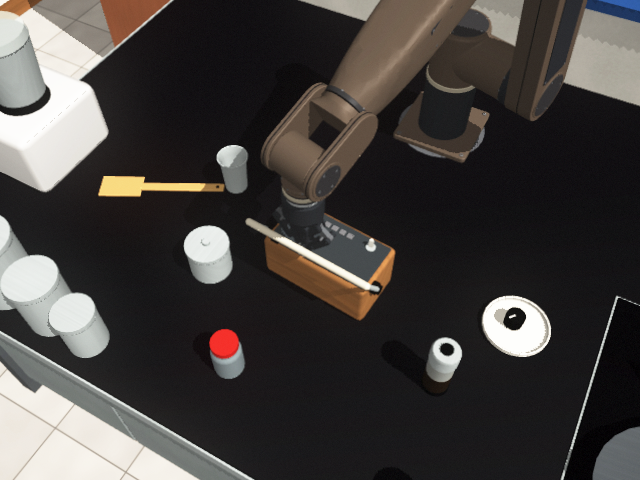

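>>> send_rows --pt "0.02 -0.002 0 0" --pt "0.04 -0.004 0 0" --pt "0.06 -0.005 0 0" --pt "0.08 -0.007 0 0" --pt "0.08 -0.007 0 0"

```text
time: 4.42
eef_pos: [0.6299, -0.0653, 0.1674]
tcp_rot: [0.999, -0.043, -0.0, 0.0]
contact_force: [-1.0, -0.3, 1.7]
opening: -0.005
```

```bash
python3 -c "
from g import *
shot('scene','s3')
h=np.array([.570,-.046,.1]);y=np.array([.087,.996,0]);x=np.array([.996,-.087,0])
for t in (1.2,1.3,1.4,1.5,1.6):
  a=np.radians(130.9)-t
  m=h+x*.099*np.cos(a)+[0,0,.099*np.sin(a)]
  print(t,proj(cs,[m+.131*y,m-.131*y]).round(1).tolist())
"
```

```text
1.2 [[369.2, 280.5], [252.0, 216.6]]
1.3 [[366.5, 285.4], [249.6, 221.1]]
1.4 [[364.0, 290.3], [247.3, 225.7]]
1.5 [[361.7, 295.1], [245.3, 230.3]]
1.6 [[359.5, 299.9], [243.6, 234.9]]
```

View pics/s3.png

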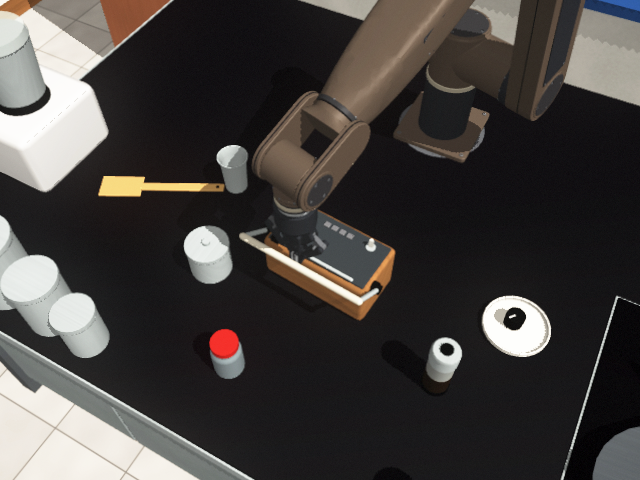

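>>> send_rows --pt "-0.05 0 0.05 0" --pt "-0.1 0.02 0.2 0" --pt "-0.25 0.15 0.277 0" --pt "-0.4 0.28 0.277 0" --pt "-0.5 0.333 0.277 0" --pt "-0.5 0.333 0.277 0" --pt "-0.5 0.333 0.277 0" --jaw 0

```text
time: 5.35
eef_pos: [0.4804, 0.0344, 0.2509]
tcp_rot: [0.999, -0.043, 0.001, 0.0]
contact_force: [-0.1, -0.6, -0.2]
opening: 0.999
```

```bash
python3 -c "
from h import *
im,c=shot('wrist','w4');shot('scene','s4');shot('top','t4')
p=proj(c,[.511,.033,.14])[0];print(p,monitor.get_state()['eef_pos'])
x,y=map(int,p);x0=max(0,x-60);y0=max(0,y-45)
cv2.imwrite('pics/w4c.png',cv2.resize(im[y0:y0+90,x0:x0+120,::-1],None,fx=6.6,fy=6.6,interpolation=cv2.INTER_CUBIC));print(x0,y0)
"
```

```text
[309.86411374 195.81200352] [0.48063004 0.0340437  0.25044211]
249 150
```

View pics/w4.png

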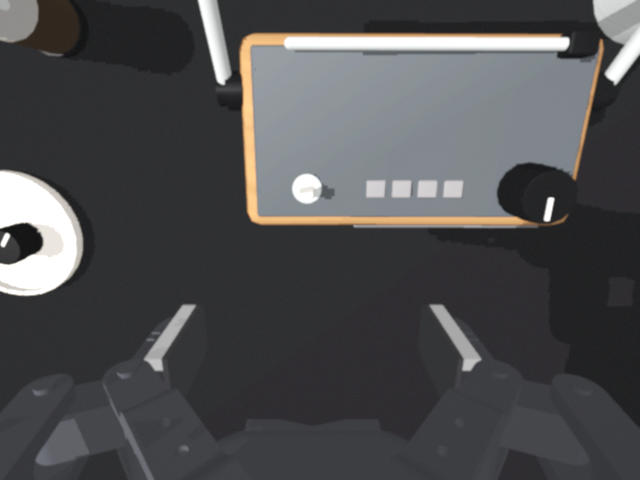

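View pics/w4c.png

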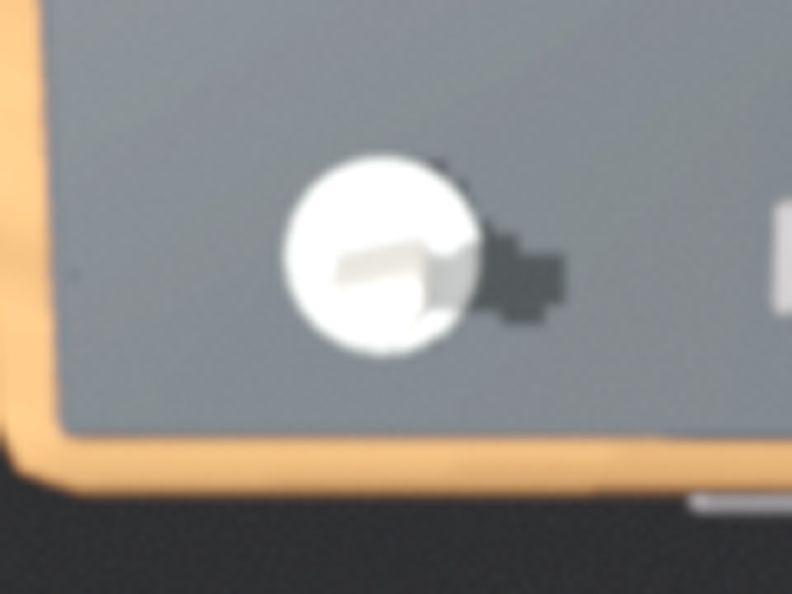

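View pics/s4.png

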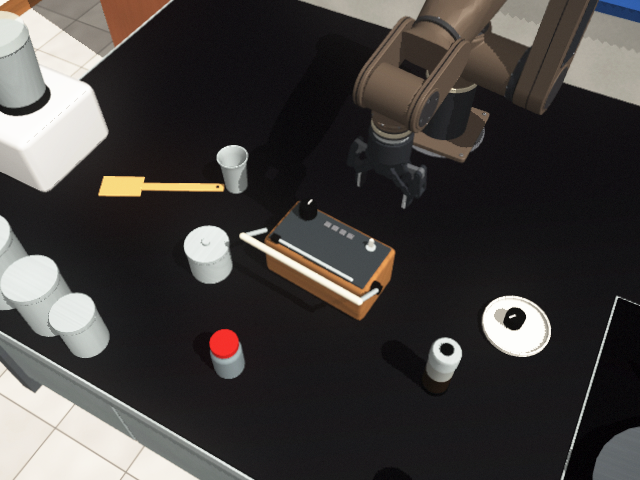

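>>> send_rows --pt "-0.02 0 -0.1 0" --pt "-0.05 0 -0.2 0" --pt "-0.05 0 -0.217 0" --pt "-0.05 0 -0.217 0"

```text
time: 6.0
eef_pos: [0.4656, 0.0343, 0.1857]
tcp_rot: [0.999, -0.043, 0.0, 0.0]
contact_force: [0.0, 0.2, 0.0]
opening: 0.999
```

```bash
python3 -c "
from h import *
im,c=shot('wrist','w5')
p=proj(c,[.511,.033,.14])[0];print(p,monitor.get_state()['eef_pos'])
x,y=map(int,p);x0=max(0,x-50);y0=max(0,y-40)
print(x0,y0)
a=im[y0:y0+75,x0:x0+100,::-1].astype(float);print(a.max())
a=np.clip((a-130)*2,0,255).astype(np.uint8)
cv2.imwrite('pics/w5c.png',cv2.resize(a,None,fx=8,fy=8,interpolation=cv2.INTER_CUBIC))
"
```

```text
[305.93027153 190.17719516] [0.46598437 0.03431946 0.18646574]
255 150
255.0
```

View pics/w5c.png

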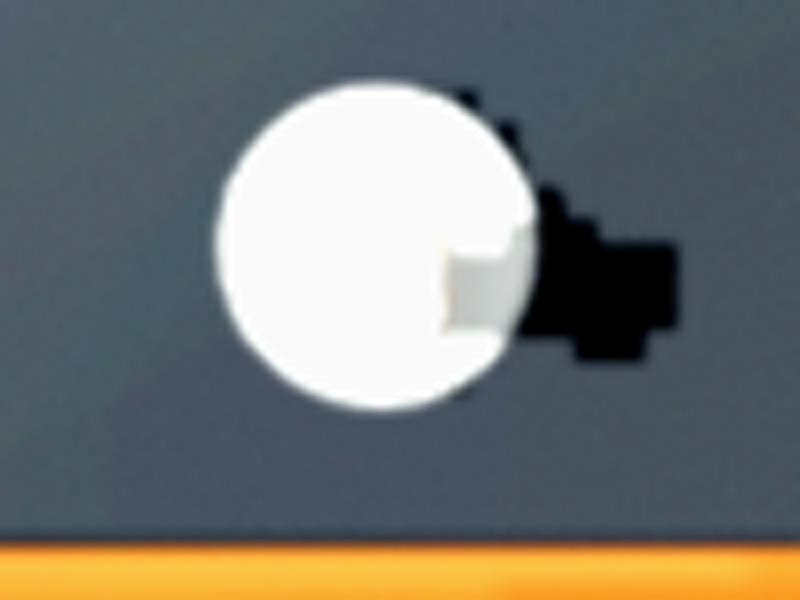

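```bash
python3 -c "
from h import *
im=cv2.imread('pics/w5.png')
a=im[150:225,255:355].astype(float)
print(np.round(a[15:50:2,30:60,0]).astype(int)[:, ::2])
a=np.clip((a-215)*6,0,255).astype(np.uint8)
cv2.imwrite('pics/w5c.png',cv2.resize(a,None,fx=8,fy=8,interpolation=cv2.INTER_CUBIC))
"
```

```text
[[181 185 238 255 255 255 255 255 255 255 255 255 255 255 255]
 [184 239 255 255 255 255 255 255 255 255 255 255 255 255 255]
 [223 255 255 255 255 255 255 255 255 255 255 255 255 255 255]
 [255 255 255 255 255 255 255 255 255 255 255 255 255 255 255]
 [255 255 255 255 255 255 255 255 255 255 255 255 255 255 255]
 [255 255 255 255 255 255 255 255 255 255 255 255 255 255 255]
 [255 255 255 255 255 255 255 255 255 255 255 255 255 255 255]
 [255 255 255 255 255 255 255 255 255 255 255 255 255 255 255]
 [255 255 255 255 255 255 255 255 255 255 255 255 255 244 255]
 [255 255 255 255 255 255 255 255 255 255 255 255 255 228 228]
 [255 255 255 255 255 255 255 255 255 255 255 255 255 226 228]
 [255 255 255 255 255 255 255 255 255 255 255 255 255 225 228]
 [255 255 255 255 255 255 255 255 255 255 255 255 255 225 228]
 [240 255 255 255 255 255 255 255 255 255 255 255 255 244 245]
 [189 252 255 255 255 255 255 255 255 255 255 255 255 255 255]
 [179 189 253 255 255 255 255 255 255 255 255 255 255 255 255]
 [179 180 187 239 255 255 255 255 255 255 255 255 255 255 220]
 [179 179 178 180 198 236 255 255 255 255 255 255 236 186 170]]
```

View pics/w5c.png

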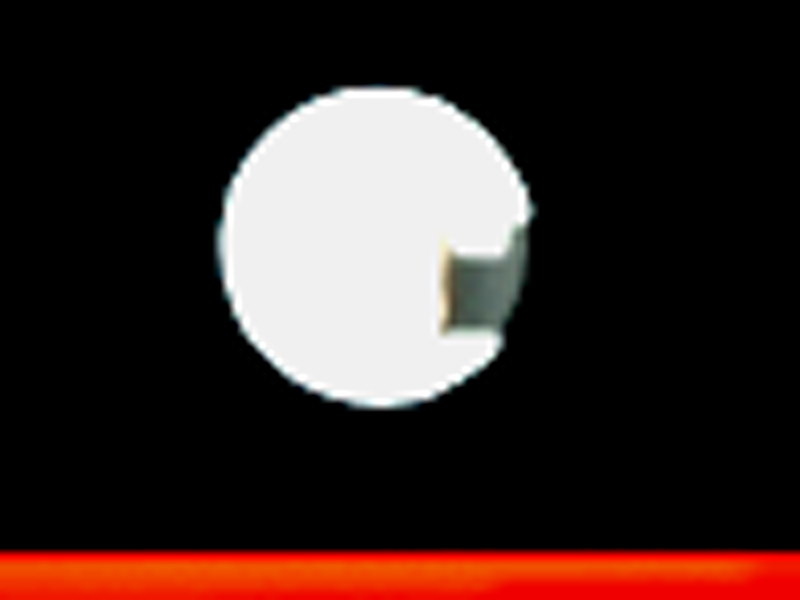

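```bash
python3 -c "
from h import *
out=[]
for f,x0,y0 in(('w4',285,165),('w1',50,105)):
  a=cv2.imread(f'pics/{f}.png')[y0:y0+45,x0:x0+50].astype(float)
  lo=200 if f=='w4' else 140
  a=np.clip((a-lo)*255/(257-lo),0,255).astype(np.uint8)
  out.append(cv2.resize(a,None,fx=8,fy=8,interpolation=cv2.INTER_CUBIC))
cv2.imwrite('pics/cc.png',cv2.hconcat(out))
"
```

```text
(no output)
```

View pics/cc.png

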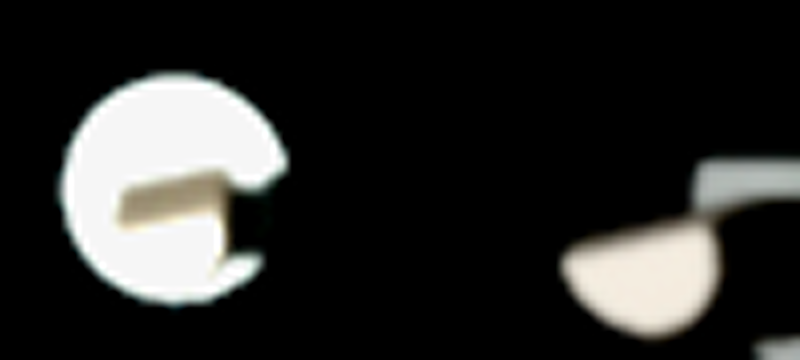

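```bash
python3 -c "
from h import *
def cal(f):
  c=imaging.calibration('wrist');c['cam_to_world']=np.load(f'pics/{f}.npy');return c
A=lambda x,y:(285+x/8-.4,165+y/8-.4);B=lambda x,y:(50+(x-400)/8-.4,105+y/8-.4)
def ang(c,a,b,z):
  P=plane(c,[a,b],z);d=P[1]-P[0];return np.degrees(np.arctan2(d[1],d[0]))+90,np.linalg.norm(d),P
c1=cal('w1');c4=cal('w4')
print(ang(c1,B(572,247),B(690,217),.144))
print(ang(c4,A(120,227),A(215,208),.141),ang(c4,A(125,190),A(220,172),.122))
ct=imaging.calibration('top');print('bush',plane(c4,[A(62,188),A(288,185),A(173,75),A(173,303)],.122))
# tip: bounding of D
print('D',plane(c1,[B(563,255),B(720,265),B(655,338)],.144))
"
```

```text
(np.float64(8.099212603944551), np.float64(0.006195595265921173), array([[0.51354005, 0.03853486, 0.144     ],
       [0.51441294, 0.03240106, 0.144     ]]))
(np.float64(6.409926924845209), np.float64(0.007854301980061856), array([[0.51361326, 0.03944173, 0.141     ],
       [0.51449013, 0.03163653, 0.141     ]])) (np.float64(5.787840778524554), np.float64(0.008435798895156789), array([[0.51347693, 0.03965393, 0.122     ],
       [0.51432764, 0.03126113, 0.122     ]]))
bush [[0.51412707 0.04511129 0.122     ]
 [0.51268233 0.02545319 0.122     ]
 [0.52303188 0.03457108 0.122     ]
 [0.50314099 0.0363987  0.122     ]]
D [[0.51320983 0.03908096 0.144     ]
 [0.51207253 0.0315508  0.144     ]
 [0.5089496  0.03568174 0.144     ]]
```

>>> send_rows --pt "-0.03 0.1 0.08 0" --pt "-0.06 0.3 0.08 0" --pt "-0.087 0.5 0.08 0" --pt "-0.087 0.7 0.08 0" --pt "-0.087 0.85 0.05 0" --pt "-0.087 1 0 0" --pt "-0.087 1 0 0" --pt "-0.087 1 0 0" --jaw 0.25

```text
time: 7.05
eef_pos: [0.4394, 0.3349, 0.1865]
tcp_rot: [0.999, -0.043, 0.001, -0.0]
contact_force: [0.7, 0.3, 0.2]
opening: 0.749
```

```bash
python3 -c "
from h import *
im,c=shot('wrist','w6')
p=proj(c,[.468,.3345,.038])[0];print(p)
x,y=map(int,p);x0=max(0,x-50);y0=max(0,y-40);print(x0,y0)
cv2.imwrite('pics/w6c.png',cv2.resize(im[y0:y0+75,x0:x0+100,::-1],None,fx=8,fy=8,interpolation=cv2.INTER_CUBIC))
"
```

```text
[309.21642736 189.20494241]
259 149
```

View pics/w6.png

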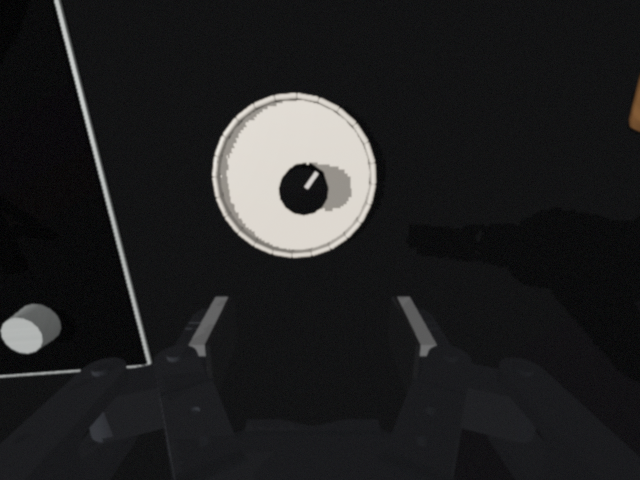

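View pics/w6c.png

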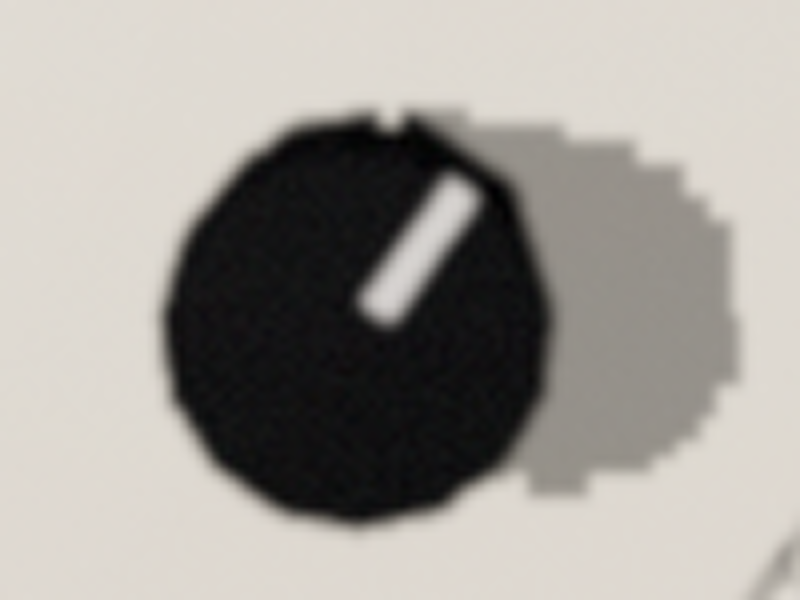

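```bash
python3 -c "
from h import *
c=imaging.calibration('wrist')
c['cam_to_world']=np.load('pics/w6.npy')
B=lambda x,y:(259+x/8-.4,149+y/8-.4)
P=plane(c,[B(380,315),B(462,183)],.038);d=P[1]-P[0];print(P,np.degrees(np.arctan2(d[1],d[0])),np.linalg.norm(d))
print(plane(c,[B(163,320),B(552,320),B(360,523),B(365,110)],.038))
print(plane(c,[(212,176),(377,176),(295,92),(295,258)],.015))
"
```

```text
[[0.46912626 0.3367504  0.038     ]
 [0.48070379 0.32806145 0.038     ]] -36.88826254715652 0.014475398071696484
[[0.4704088  0.35710919 0.038     ]
 [0.467268   0.32069342 0.038     ]
 [0.44933734 0.34048715 0.038     ]
 [0.48810186 0.33640055 0.038     ]]
[[0.48154414 0.41223536 0.015     ]
 [0.47010332 0.27966423 0.015     ]
 [0.53856503 0.33921621 0.015     ]
 [0.40572819 0.3525711  0.015     ]]
```

```bash
python3 -c "
from h import *
c=imaging.calibration('wrist')
T=np.load('pics/w6.npy');c['cam_to_world']=T;print(np.round(T,3).tolist())
im=cv2.imread('pics/w6.png',0)
sub=cv2.resize(im[149:224,259:359],None,fx=8,fy=8,interpolation=cv2.INTER_LINEAR)
_,b=cv2.threshold(sub,110,255,0)
cs,_=cv2.findContours(b,cv2.RETR_LIST,cv2.CHAIN_APPROX_NONE)
B=lambda p:np.array([259,149])+(np.asarray(p)+.5)/8-.5
for k in cs:
  a=cv2.contourArea(k)
  if a>1500: 
    r=cv2.minAreaRect(k);print(a,r)
    if a<20000:
      q=B(cv2.boxPoints(r));P=plane(c,q,.038);
      s=[np.linalg.norm(P[i]-P[i-3]) for i in range(4)]
      i=int(np.argmax(s));d=P[i]-P[i-3];print(P.round(4).tolist(),np.round(s,4),np.degrees(np.arctan2(d[1],d[0]))%180-180,P.mean(0))
d=(sub<70).astype(np.uint8)*255
cs,_=cv2.findContours(d,cv2.RETR_EXTERNAL,cv2.CHAIN_APPROX_NONE)
k=max(cs,key=cv2.contourArea);e=cv2.fitEllipse(cv2.convexHull(k));print(e)
P=plane(c,B(k[:,0]),.038);print(P.min(0),P.max(0));print(cv2.minEnclosingCircle(P[:,:2].astype(np.float32)),plane(c,[B(e[0])],.038))
"
```

```text
[[-0.086, 0.951, 0.296, 0.514], [-0.996, -0.082, -0.027, 0.328], [-0.001, -0.298, 0.955, 0.313], [0.0, 0.0, 0.0, 1.0]]
6728.0 ((419.5870666503906, 250.06103515625), (44.92393112182617, 162.1302032470703), 35.04193115234375)
[[0.4704, 0.339, 0.038], [0.482, 0.3293, 0.038], [0.4793, 0.3261, 0.038], [0.4677, 0.3358, 0.038]] [0.0151 0.0042 0.0151 0.0042] -39.979209909727444 [0.47485631 0.33257289 0.038     ]
125870.0 ((358.8205261230469, 320.6493225097656), (405.5570373535156, 394.1451416015625), 79.99201965332031)
478601.0 ((399.5, 299.5), (599.0, 799.0), 90.0)
((361.58392333984375, 321.02972412109375), (381.2196350097656, 403.9962463378906), 17.007001876831055)
[0.44962189 0.32094432 0.038     ] [0.48719463 0.35684891 0.038     ]
((0.468878835439682, 0.33911141753196716), 0.019350040704011917) [[0.46873903 0.33855183 0.038     ]]
```

>>> send_rows --pt "0.095 0.013 -0.1 0" --pt "0.095 0.013 -0.25 0" --pt "0.095 0.013 -0.38 0" --pt "0.095 0.013 -0.46 0" --pt "0.095 0.013 -0.5 0" --pt "0.095 0.013 -0.52 0" --pt "0.095 0.013 -0.52 0"

```text
time: 7.98
eef_pos: [0.4679, 0.3385, 0.0302]
tcp_rot: [0.999, -0.043, 0.001, -0.0]
contact_force: [1.0, 1.2, 1.3]
opening: 0.751
```

>>> send_rows --pt "0 0 0 0" --pt "0 0 0 0" --pt "0 0 0 0" --pt "0 0 0 0" --pt "0 0 0 0" --pt "0 0 0 0" --jaw 1 --newtons 45

```text
time: 8.72
eef_pos: [0.4681, 0.3391, 0.0307]
tcp_rot: [0.999, -0.043, 0.001, -0.001]
contact_force: [-0.4, -0.5, 6.6]
opening: 0.424
```

```bash
python3 -c "
from h import *
im,c=shot('wrist','w7');shot('scene','s7')
"
```

```text
(no output)
```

View pics/w7.png

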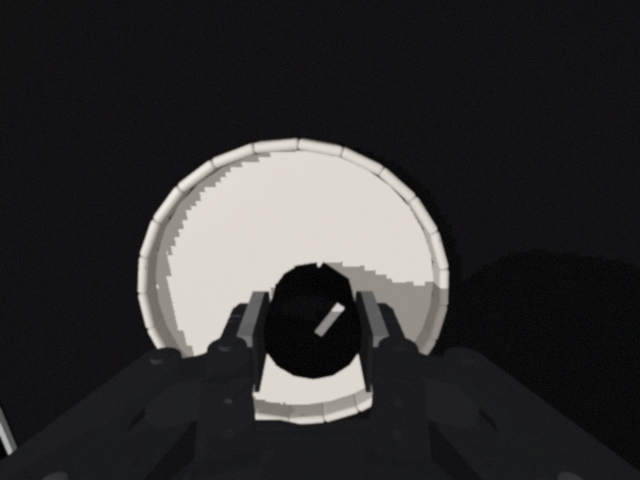

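>>> send_rows --pt "0 0 0.03 0" --pt "0 0 0.1 0" --pt "0 0 0.25 0" --pt "0 0 0.42 0" --pt "0 0 0.57 0" --pt "0 0 0.57 0" --pt "0 0 0.57 0"

```text
time: 9.7
eef_pos: [0.4664, 0.3383, 0.1995]
tcp_rot: [0.999, -0.043, -0.001, 0.0]
contact_force: [0.1, -0.0, -0.4]
opening: 0.425
```

```bash
python3 -c "
from h import *
im,c=shot('wrist','w8');shot('scene','s8')
cv2.imwrite('pics/w8c.png',cv2.resize(im[250:400,220:420,::-1],None,fx=4,fy=4,interpolation=cv2.INTER_CUBIC))
s=cv2.imread('pics/s8.png');cv2.imwrite('pics/s8c.png',cv2.resize(s[200:350,400:600],None,fx=4,fy=4,interpolation=cv2.INTER_CUBIC))
print(monitor.get_state()['eef_pos'],monitor.get_state()['contact_force'],monitor.get_state()['opening'])
"
```

```text
[0.46590749 0.33798403 0.19804998] [ 1.48895809 -0.16175406 -0.50686395] 0.4245295541631854
```

View pics/w8c.png

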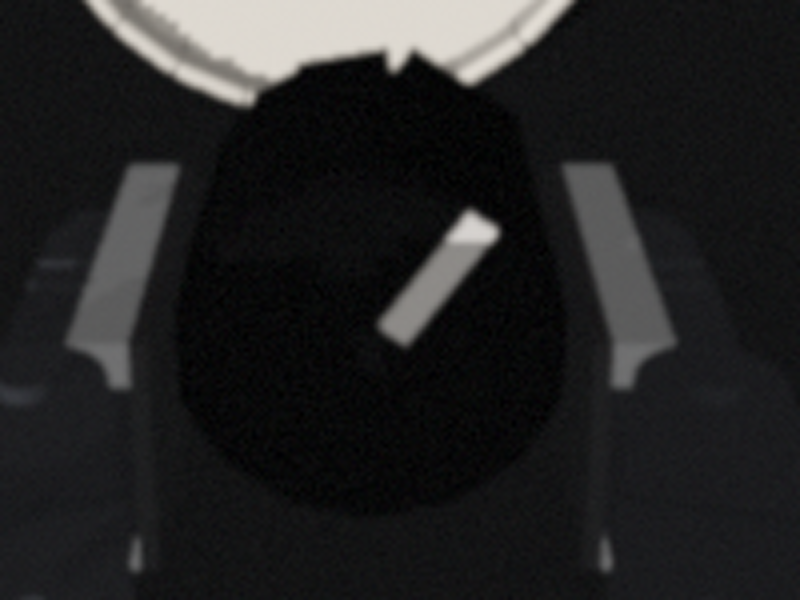

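View pics/s8c.png

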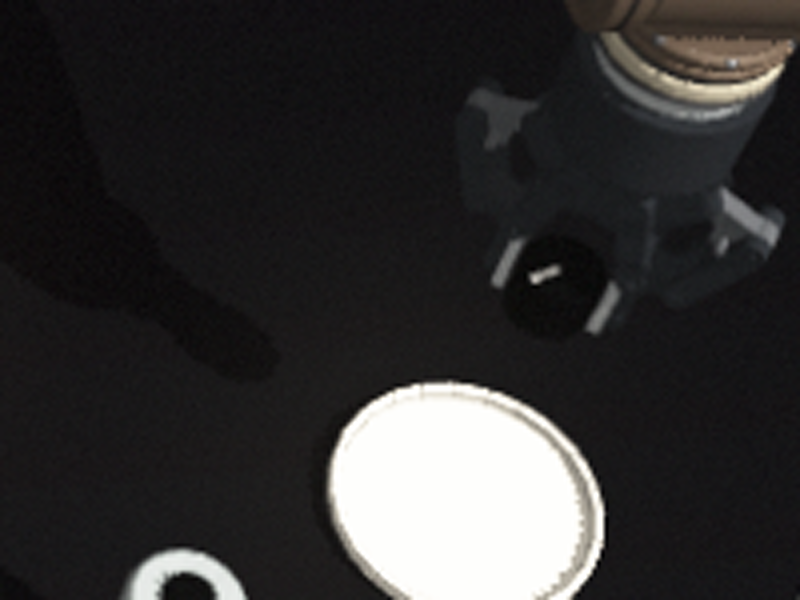

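```bash
python3 -c "
from h import *
c=imaging.calibration('wrist');c['cam_to_world']=np.load('pics/w8.npy')
B=lambda x,y:(220+x/4-.4,250+y/4-.4)
t=monitor.get_state()['eef_pos'];R=None
P=plane(c,[B(393,337),B(484,221)],t[2]+.0077);d=P[1]-P[0];print(t,P,np.degrees(np.arctan2(d[1],d[0])),np.linalg.norm(d))
u=d/np.linalg.norm(d);print('axis',P[1]-.0175*u)
P=plane(c,[B(175,330),B(568,330),B(380,517)],t[2]+.0077);print(P)
"
```

```text
[0.46590749 0.33798403 0.19804998] [[0.46680385 0.33578791 0.20574998]
 [0.47804367 0.32659484 0.20574998]] -39.27979359446174 0.014520540483069467
axis [0.46449756 0.33767423 0.20574998]
[[0.46929499 0.35589704 0.20574998]
 [0.46613684 0.3195356  0.20574998]
 [0.44702448 0.33868026 0.20574998]]
```

>>> send_rows --pt "0.02 -0.12 0 0.02" --pt "0.04 -0.26 0 0.045" --pt "0.06 -0.4 0 0.07" --pt "0.08 -0.54 0 0.095" --pt "0.1 -0.68 0 0.12" --pt "0.12 -0.82 0 0.13" --pt "0.14 -0.94 0 0.13" --pt "0.152 -1 0 0.13" --pt "0.152 -1 0 0.13" --pt "0.152 -1 0 0.13" --pt "0.152 -1 0 0.13"

```text
time: 11.18
eef_pos: [0.5125, 0.0397, 0.2001]
tcp_rot: [0.934, 0.358, -0.0, -0.0]
contact_force: [-0.8, 0.2, -0.4]
opening: 0.42
```

```bash
python3 -c "
from h import *
im,c=shot('wrist','w9');
for i in range(3): s=monitor.get_state();print(s['eef_pos'],s['tcp_rot'],s['contact_force'])
np.save('pics/w9t.npy',s['eef_pos'])
shot('scene','s9')
cv2.imwrite('pics/w9c.png',cv2.resize(im[230:380,220:420,::-1],None,fx=4,fy=4,interpolation=cv2.INTER_CUBIC))
s=cv2.imread('pics/s9.png');cv2.imwrite('pics/s9c.png',cv2.resize(s[150:300,280:480],None,fx=4,fy=4,interpolation=cv2.INTER_CUBIC))
"
```

```text
[0.51257911 0.03961549 0.20027619] [ 9.33731099e-01  3.57975163e-01 -1.94885249e-05 -1.30159498e-04] [ 0.02050455  0.07807674 -1.13348127]
[0.51257911 0.03961549 0.20027619] [ 9.33731099e-01  3.57975163e-01 -1.94885249e-05 -1.30159498e-04] [ 0.02050455  0.07807674 -1.13348127]
[0.51257911 0.03961549 0.20027619] [ 9.33731099e-01  3.57975163e-01 -1.94885249e-05 -1.30159498e-04] [ 0.02050455  0.07807674 -1.13348127]
```

View pics/w9.png

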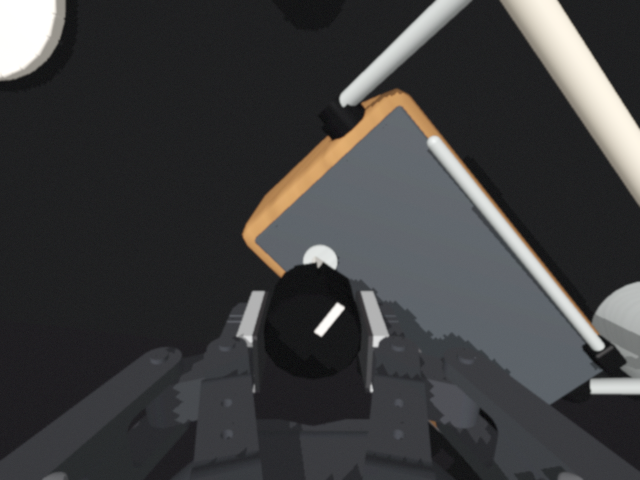

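View pics/s9c.png

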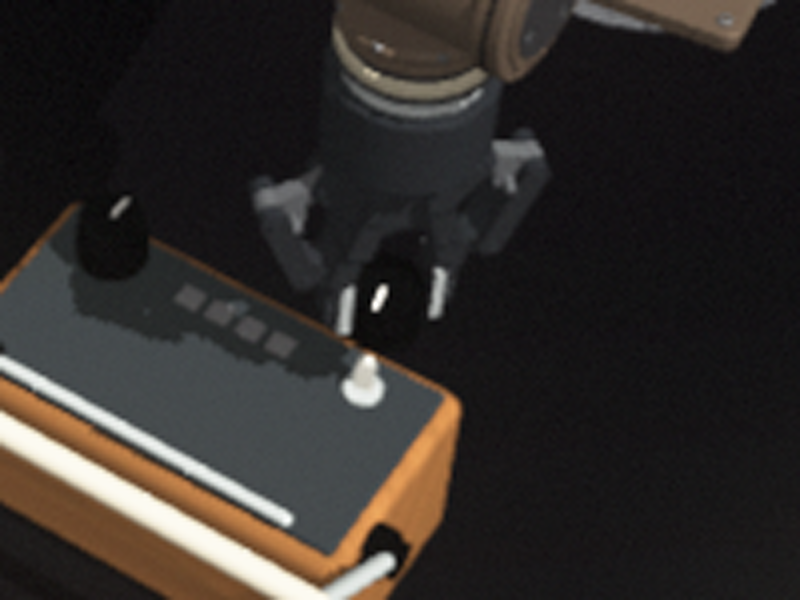

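```bash
python3 -c "
from g import *
c=imaging.calibration('wrist');c['cam_to_world']=np.load('pics/w9.npy')
im=cv2.imread('pics/w9.png')
print(proj(c,[[.513,.0353,.122],[.513,.0353,.144]]))
k=im[225:300,280:360];cv2.imwrite('pics/a.png',cv2.resize(k,None,fx=9,fy=8,interpolation=cv2.INTER_CUBIC)[:, :])
t=np.load('pics/w9t.npy')
k=cv2.resize(im[295:345,300:360],None,fx=8,fy=8)
g=cv2.cvtColor(k,6);_,b=cv2.threshold(g,130,255,0);cs_,_=cv2.findContours(b,0,2)
k2=max([q for q in cs_ if cv2.boundingRect(q)[0]<330],key=cv2.contourArea);r=cv2.minAreaRect(k2);print(r)
q=np.array([300,295])+(cv2.boxPoints(r)+.5)/8-.5
P=plane(c,q,t[2]+.0077);s=[np.linalg.norm(P[i]-P[i-3]) for i in range(4)];print(s)
i=int(np.argmax(s));d=P[i]-P[i-3];a=np.degrees(np.arctan2(d[1],d[0]));u=d/np.linalg.norm(d);u=u if u[0]>0 else -u
print(a,P.mean(0),'axis',P.mean(0)+u*(max(s)/2-.0175),t)
print('spindle tip scene/top pred',proj(cs,[[.513,.0353,.144]]),proj(ct,[[.513,.0353,.144]]))
"
```

```text
[[319.60749776 261.22334472]
 [320.35740674 275.84349835]]
((235.4390411376953, 197.95120239257812), (83.7091293334961, 312.6598205566406), 38.65980529785156)
[np.float64(0.01511979684375005), np.float64(0.003948164600829616), np.float64(0.015223556768971263), np.float64(0.00407119042602075)]
7.254925611902109 [0.52173522 0.04084904 0.20797619] axis [0.51192616 0.03960032 0.20797619] [0.51257911 0.03961549 0.20027619]
spindle tip scene/top pred [[372.22081896 239.62830169]] [[266.99887773 264.23289756]]
```

View pics/a.png

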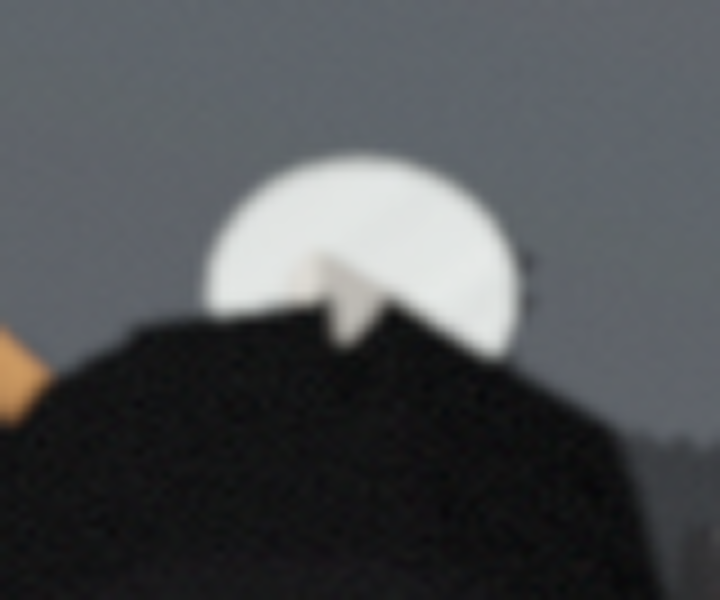

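>>> send_rows --pt "0.0047 -0.014 -0.03 0" --pt "0.0047 -0.014 -0.07 0" --pt "0.0047 -0.014 -0.095 0" --pt "0.0047 -0.014 -0.105 0" --pt "0.0047 -0.014 -0.11 0" --pt "0.0047 -0.014 -0.115 0" --pt "0.0047 -0.014 -0.12 0"

```text
time: 12.15
eef_pos: [0.5143, 0.0345, 0.1646]
tcp_rot: [0.934, 0.357, 0.0, 0.0]
contact_force: [0.8, 0.8, -0.5]
opening: 0.421
```

```bash
python3 -c "
from h import *
im,c=shot('scene','s10')
s=monitor.get_state();print(s['eef_pos'],s['contact_force'],s['wrist_torque'])
cv2.imwrite('pics/s10c.png',cv2.resize(im[190:290,310:440,::-1],None,fx=6,fy=6,interpolation=cv2.INTER_CUBIC))
"
```

```text
[0.51420965 0.03443461 0.16434788] [-0.48447152 -0.21230031 -0.5506667 ] [ 0.01823258 -0.00084579  0.00183123]
```

View pics/s10c.png

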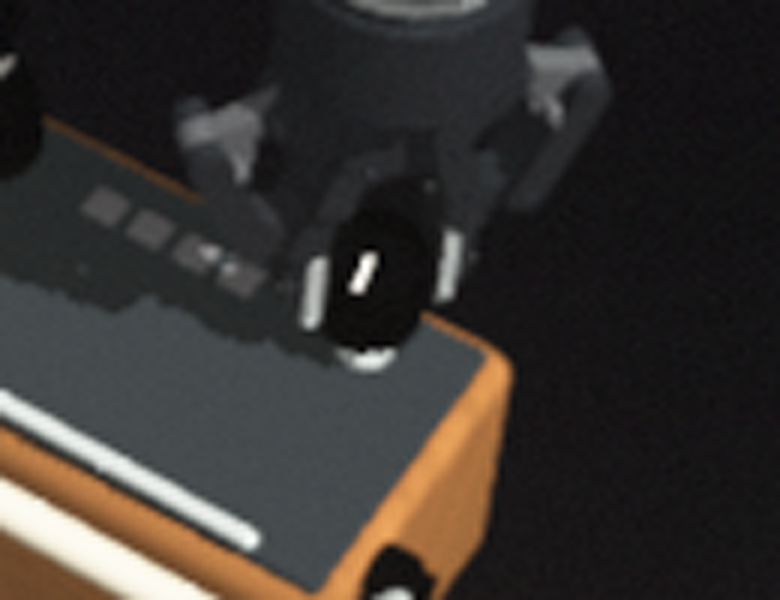

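>>> send_rows --pt "0 0.002 -0.005 0" --pt "0 0.002 -0.01 0" --pt "0 0.002 -0.015 0" --pt "0 0.002 -0.02 0" --pt "0 0.002 -0.02 0"

```text
time: 12.82
eef_pos: [0.5141, 0.035, 0.1581]
tcp_rot: [0.934, 0.357, -0.0, -0.0]
contact_force: [0.4, -0.2, -0.0]
opening: 0.43
```

>>> send_rows --pt "0 0 -0.005 0" --pt "0 0 -0.01 0" --pt "0 0 -0.015 0" --pt "0 0 -0.018 0" --pt "0 0 -0.018 0"

```text
time: 13.45
eef_pos: [0.5141, 0.035, 0.1529]
tcp_rot: [0.934, 0.357, -0.0, -0.0]
contact_force: [-0.7, -0.3, 0.2]
opening: 0.427
```

>>> send_rows --pt "0 0 -0.004 0" --pt "0 0 -0.008 0" --pt "0 0 -0.008 0" --pt "0 0 -0.008 0"

```text
time: 13.95
eef_pos: [0.5143, 0.035, 0.151]
tcp_rot: [0.934, 0.357, 0.0, 0.0]
contact_force: [-2.2, 0.9, 4.9]
opening: 0.422
```

```bash
python3 -c "
from h import *
im,c=shot('scene','s11')
for i in range(4):
  s=monitor.get_state();print(s['eef_pos'],s['contact_force']);imaging.read_camera('top')
"
```

```text
[0.51434117 0.0349712  0.15089464] [-1.65651179  0.31882495  3.65867909]
[0.51434493 0.03496072 0.15085438] [-2.35907097  0.53186665  3.75159822]
[0.51432325 0.03495941 0.1507942 ] [-1.77885337 -0.36440684  4.84327743]
[0.51434323 0.03497578 0.1507886 ] [-0.76050532  0.35871652  5.50674397]
```

>>> send_rows --pt "0 0 -0.003 0" --pt "0 0 -0.006 0" --pt "0 0 -0.006 0" --pt "0 0 -0.006 0"

```text
time: 14.7
eef_pos: [0.5144, 0.035, 0.1491]
tcp_rot: [0.934, 0.357, 0.0, 0.0]
contact_force: [-1.6, -0.4, 6.9]
opening: 0.425
```

>>> send_rows --pt "0 0 -0.003 0" --pt "0 0 -0.005 0" --pt "0 0 -0.005 0" --pt "0 0 -0.005 0"

```text
time: 15.2
eef_pos: [0.5145, 0.035, 0.1484]
tcp_rot: [0.934, 0.357, 0.0, 0.0]
contact_force: [-3.5, 0.1, 8.9]
opening: 0.429
```

>>> send_rows --pt "-0.002 0 -0.003 0" --pt "-0.002 0 -0.006 0" --pt "-0.002 0 -0.006 0" --pt "-0.002 0 -0.006 0"

```text
time: 15.7
eef_pos: [0.5146, 0.0349, 0.1481]
tcp_rot: [0.934, 0.357, 0.001, 0.0]
contact_force: [-5.4, 1.6, 15.0]
opening: 0.421
```

```bash
python3 -c "
from h import *
im,c=shot('scene','s12');im2,c2=shot('wrist','w12')
for i in range(4):
  s=monitor.get_state();print(s['eef_pos'],s['contact_force']);imaging.read_camera('top')
a=cv2.resize(im[190:290,310:440,::-1],(520,400),interpolation=cv2.INTER_CUBIC)
cv2.imwrite('pics/s12c.png',a)
"
```

```text
[0.51457894 0.03495128 0.14812149] [-5.31111249  0.0912931  14.0404837 ]
[0.51461278 0.03493469 0.14814706] [-4.90347894  1.17737764 13.75763735]
[0.51459287 0.03495056 0.14813452] [-4.89666405  0.96363437 14.30010015]
[0.51460589 0.03494708 0.14813005] [-3.93146511  0.34987034 13.78296834]
```

View pics/s12c.png

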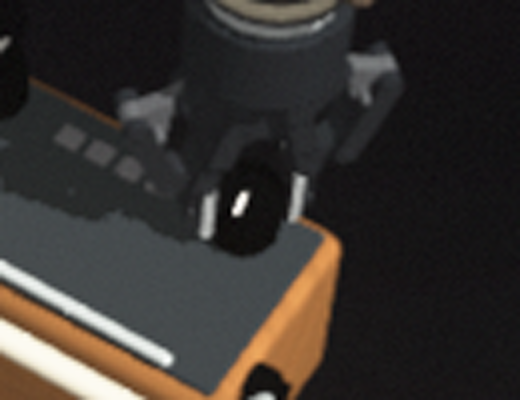

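View pics/w12.png

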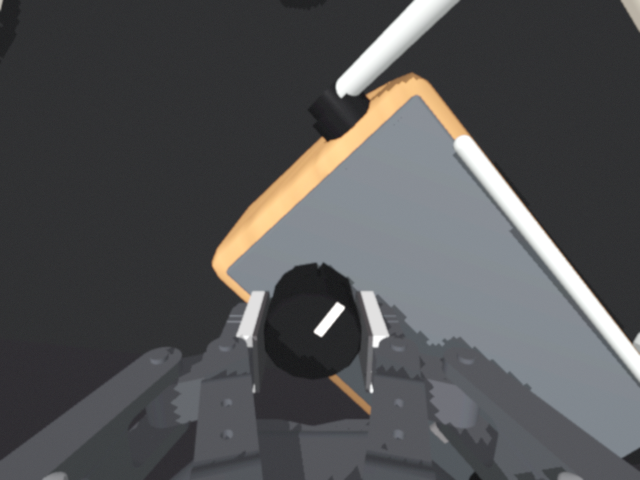

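View pics/s12.png

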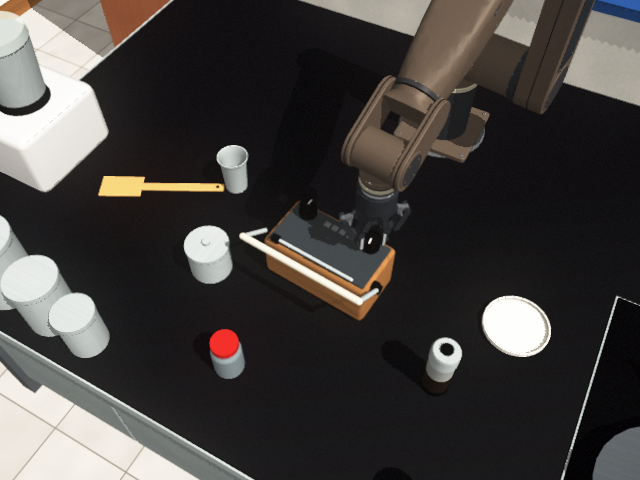

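The scene view shows the handle back, with its bar ends at about (362,300) and (243,236). The knob is on the spindle at about (372,240), and everything else stands where it was. The press has bottomed out at 14 N, so I'm handing in.

```bash
python3 -c "
from h import *
print(workorder.sign_off());s=monitor.get_state();print(s['time'],s['eef_pos'],s['contact_force'],s['opening'])"
```

```text
the job is handed in; nothing more can be done
None
the job is handed in; nothing more can be done
```

The job is handed in at about 16 s of the 58 s allowed. The handle is at its rear stop, and the volume knob is on the spindle and held pressed down.

- **Handle:** I pushed the bar back with the closed fingers. In the last scene picture its ends match the positions computed for the rear stop (1.6 rad) to within about 3 px.
- **Knob:** I took it from the dish and turned it about 47°. Its pointer measured about 7.3° and the spindle flat 6 to 8°. It slid on without measurable force.
- **Press:** The spring began to push back at a tool height of about 0.152 m, near the predicted home height of 0.1525 m. After about 4 mm of travel the tool stopped at 0.148 m and the force rose to about 14 N. That is well above the spring's 7.7 N, so the spindle is right down.
- **Grip and surroundings:** The pointer line sat at the same place in the wrist picture before and after pressing, so the knob did not slip. The tumbler, pepper grinder, turner, dabba and dish look unmoved.

**Disagreements:**
- A sideways force of about 4 to 5 N stayed on the knob while pressed. I shifted the tool slightly to ease it, but that did not help.
- The handle started at about 0.2 rad rather than fully folded.
- The first pointer estimates ranged from -37° to -43°; closer measurement gave -39 to -40°.

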